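Start the board tester and hold the board in its corner

ROBOT

A 6-joint arm with a two-finger parallel gripper is mounted at the origin on the work surface. World frame = base frame: x ahead of the robot, y to its left, z up, the work surface at z = 0. Lengths are in m, angles in degrees, forces in N, time in s.
With the tool pointing down it reaches from about 0.3 to 0.75 m from the base axis. Payload 8.5 kg.
Tool frame: the origin (TCP) lies on the centre line of the jaws, within the pads' length; the fingertips stand 11 mm ahead of it and the grasp point (between the pads) lies 8 mm behind it; z points along the fingers, y is the line along which they close (so a half turn about z gives the same grasp; the last joint's range is limited). The gripper opens to 85 mm and grips with 20 to 120 N. Pads are 22 mm wide; open, the fingers measure 114 mm over their backs; the gripper's body (76 mm by 85 mm) begins 54 mm behind the grasp point. The pads swing forward as they close: fully open they stand 13 mm farther back than shut.
Start: joints at [-78.054, 21.807, 74.336, -0, 83.858, -12.336], TCP at [0.226, -0.501, 0.242] pointing down, gripper open.
Joint ranges: [-178.18, 178.18], [-50.72, 133.34], [12.68, 142.11], [-81.47, 261.47], [9.98, 163.14], [-165.26, 165.26]. Speed limits (degrees/s): [136.94, 136.94, 180, 180, 180, 180].

INTERFACE

Orientations are given as a 3x3 rotation matrix whose columns are the frame's x, y, z axes.
In Python, from rig import env, telemetry, get_image gives the robot as it stands (env), with the cameras as plain functions and the readings (telemetry).
- The arm moves only by the tool nudge_tcp, called after ">>>" as name(argument=value, ...), one argument or row to a line, values as JSON. Schema: {"type":"object","properties":{"rows":{"type":"string"},"squeeze":{"type":"number"},"only":{"type":"string"},"quiet":{"type":"boolean"},"lines":{"type":"string"}},"required":["rows"],"additionalProperties":false}. rows is a string of 1 to 10 rows, one to a line, with the numbers parted by commas; each row has 5 numbers: dx, dy, dz in shares of the most that a row can go, 1 being 50 mm, then a turn about the tool's z in parts of the range, where 1.0 means 45 degrees, then the finger opening in m; each row shifts and turns the commanded pose from where the row before left it, along the tool's axes as they then stand; what a row does not reach is not made up. A row lasts 1/10 s, in which the tool goes at most 0.05 m and 8.59 degrees, less where a joint would pass 70% of its speed; a pose out of reach is approached as far as the arm can. The fingers move at their own pace and stop on an object; squeeze is the grip in N (left out, the last holds). Time passes only in rows, so rows that do not move let the fingers close. The tool returns the time, the measured TCP pose, the force, the opening and the grip force at its end. only (a regular expression) keeps the lines of the reply that match it, lines (a string "A,B") keeps lines A to B, and quiet returns only ok. Input that does not fit is refused with a message, and nothing moves.
- telemetry.observe(): the state, without advancing time (a new reading comes with each control period).
- get_image(name): name is "scene" or "top"; returns a dict with "pixels" (420x560x3 uint8, red, green, blue), "K" (3x3 intrinsics, pixels), "extrinsics" (4x4, takes a point from world to camera coordinates). Camera axes: x right, y down, z forward; pixel columns grow to the right and rows downward; lengths in m; the calibration is good to about 2 mm. A picture is of the moment at which its call begins. There is no depth.
- env.close_job(): hands the job in; it is judged then, once.
The state is a dict: "time_s": time; "q": joint angles; "qvel": joint speeds; "joint_efforts": joint torques, N m; "position": TCP position; "tool_rot": TCP orientation; "ft_force": force on the tool from outside, world axes, zero at the start; "wrist_torque": the same for the moment, N m; "grip_width": finger opening in m; "gripper_force": force on a finger pad.
Only numpy, scipy, OpenCV 4.12 (cv2) and the standard library are available. Lean on these libraries where they do the work, as an engineer would, in place of code of your own. Each camera call takes 0.05 s, during which the arm holds its last target. There are 200 camera calls.

TASK

On the electronics bench, first press the red plunger of the test jig all the way down to its stop and let it spring back up, which starts the test countdown. Then pick up the green board with the silver heat sink, lay it flat on the jig plate with a long edge along the blue stop and a short edge against the orange stop, and push it snugly into that corner. Finish while still holding it there, firmly pressed against both stops at once, and leave the blue board, solder reel, screwdriver and parts tin where they are.

Things in the scene. Friction and masses are not known exactly. Their poses are not given: they have to be found in the camera images.
- jig: fixed test jig: flat dark-grey metal plate 200 (x) x 170 (y) mm, its upper face 12 mm above the bench. Origin: centre of its underside, on the bench; x along its long side, z up. Blue stop along its +y edge, orange stop along its +x edge, red plunger near its (-x, -y) corner, flat grey lamp strip near its -x edge; the rest is bare. Plate and stops are slippery (friction about 0.2)
- long_stop: blue straight rail fixed to the jig plate, 100 (along jig x) x 16 x 14 mm high, its top 26 mm above the bench. Origin: centre of its underside, on the plate; axes as the jig's. The board's long edge presses its -y face, 8 mm from the origin (at jig y = +69 mm; the rail spans jig x -30 to +70 mm)
- short_stop: orange straight rail fixed to the jig plate, 16 x 70 (along jig y) x 14 mm high, its top 26 mm above the bench. Origin: centre of its underside, on the plate; axes as the jig's. The board's short edge presses its -x face, 8 mm from the origin (at jig x = +84 mm; the rail spans jig y -13 to +57 mm)
- seat (a point): point on the jig plate's upper face where the board's origin lies when the board sits fully in the corner (jig frame x +39, y +34, z +12 mm); axes as the jig's: +x points to the orange stop, +y to the blue stop
- plunger (a joint): travel of the spring plunger in m: 0 up at rest, 0.012 fully down on its stop. A spring pushes it back up: about 3 N at the start of the travel, 9 N at the bottom
- plunger_top (a point): centre of the top of the red plunger head, a disc of 34 mm diameter, 8 mm thick, on a black round housing of 40 mm diameter; the top is 60 mm above the bench at rest and goes straight down when pressed
- board: loose green circuit board in a black carrier, 90 (x) x 70 (y) x 10 mm, 0.11 to 0.22 kg, flat on the bench. Origin: centre of its underside; x along its long side. In its middle a silver finned heat sink, 40 (x) x 24 (y) mm, from 10 to 40 mm above the underside: grip it from above across its 24 mm. Small parts up to 9 mm high beyond 27 mm along x. May be seated either way round (half a turn)
- blue_board: bystander: loose blue circuit board in the same black carrier, 90 x 70 x 10 mm, without heat sink, lying flat on the other side of the jig. Origin: centre of its underside
- reel: bystander: loose metal solder reel, 56 mm diameter, 30 mm high, standing on its flange. Origin: centre of its underside
- screwdriver: bystander: loose screwdriver with a red handle, 170 mm long, lying on the bench near the robot. Origin: under its middle
- parts_tin: bystander: loose white open parts tin, 90 x 90 x 35 mm. Origin: centre of its underside

How it is judged:
By the outcome, as a careful person would: the job done as asked, in the order asked, and still so for the second after the job is handed in, while the arm keeps its last pose, push and grip.
It also fails if it takes over 61 s, if anything falls off the work surface, if the arm or the gripper's body presses on something with over 40 N, if the wrist force passes 120 N, or if a joint passes its speed limit or range.

## Working session

There is one attempt and no reset: what is moved stays moved. The work goes in short steps, Python scripts to look and compute and a tool call to move; the robot and the scene stay as the last step left them, time stands still between calls to the robot, and variables do not carry over. Pictures are saved under pics/ and viewed, at most 10 in all, crops included, and the job is handed in when it is done.

```bash
ls; mkdir -p pics; python3 - <<'E'
from rig import env, telemetry, get_image
import cv2,numpy as np
for n in("scene","top"):
    d=get_image(n); cv2.imwrite(f"pics/{n}0.png",d["pixels"][:,:,::-1]); print(n,d["K"].tolist(),np.round(d["extrinsics"],4).tolist())
print(telemetry.observe())
E
```

```text
pics
rig.py
scene [[472.9394716714527, 0.0, 279.0095464274666], [0.0, 472.9394716714527, 210.5386969858512], [0.0, 0.0, 1.0]] [[0.6043, 0.7968, 0.0025, -0.3462], [0.6712, -0.5074, -0.5404, -0.3249], [-0.4293, 0.3282, -0.8414, 1.3882], [0.0, 0.0, 0.0, 1.0]]
top [[501.0861110861554, 0.0, 280.3596015730672], [0.0, 501.0861110861554, 221.51630898277136], [0.0, 0.0, 1.0]] [[0.0208, -0.9998, 0.0013, -0.0187], [-0.9915, -0.0208, -0.1288, 0.5588], [0.1288, 0.0014, -0.9917, 1.0741], [0.0, 0.0, 0.0, 1.0]]
{'time_s': 0.1, 'q': array([-7.80530975e+01,  2.18382116e+01,  7.43770793e+01, -1.18794650e-03,
        8.38574559e+01, -1.23360162e+01]), 'qvel': array([-0.02397505, -0.06253021, -0.08936938,  0.0382224 , -0.16560754,
        0.04373236]), 'joint_efforts': array([ 3.11223252e-03, -4.49221480e+01, -2.31656331e+01, -2.26752063e-04,
        3.65390864e-03,  6.81469771e-06]), 'position': array([ 0.22612579, -0.50111299,  0.24178298]), 'tool_rot': array([[ 9.11525036e-01,  4.11244487e-01, -2.82996050e-04],
       [ 4.11244508e-01, -9.11524230e-01,  1.23790062e-03],
       [ 2.51122047e-04, -1.24475797e-03, -9.99999194e-01]]), 'ft_force': array([ 0.46253429, -0.13909298,  0.06566752]), 'wrist_torque': array([ 0.00819683,  0.03563822, -0.01690217]), 'gripper_force': 0.0, 'grip_width': 0.08566287062852486}
```

View pics/scene0.png

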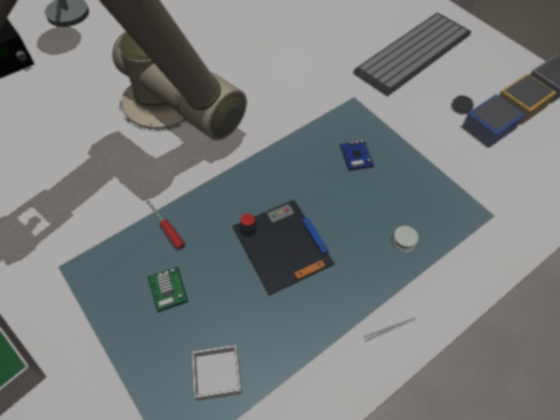

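View pics/top0.png

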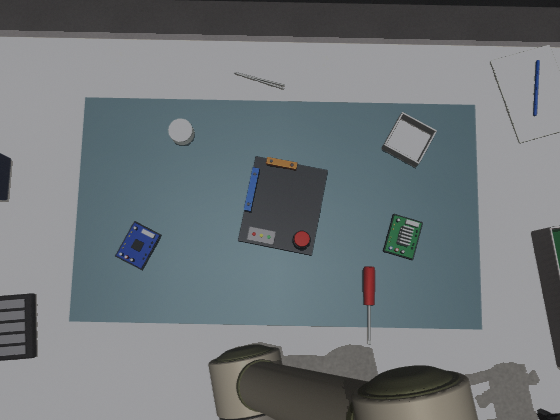

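The scene view shows the jig around (283,246), its plunger at (248,222) and the green board at (167,288). In the top view the plunger is at (302,240), the board at (403,236), the blue rail at (252,189) and the orange rail at (282,164). Next I'll segment these and triangulate.

```bash
cat > h.py <<'E'
import numpy as np,cv2
from rig import env, telemetry, get_image
def cam(n):
    d=get_image(n); return d["pixels"],np.array(d["K"]),np.array(d["extrinsics"])
def ray(uv,K,E):
    R,t=E[:3,:3],E[:3,3]; d=R.T@np.linalg.solve(K,[uv[0],uv[1],1.]); return -R.T@t,d
def onz(uv,z,K,E):
    c,d=ray(uv,K,E); return c+d*(z-c[2])/d[2]
def tri(a,ca,b,cb):
    P=[K@E[:3] for K,E in(ca,cb)]
    X=cv2.triangulatePoints(P[0],P[1],np.float64(a).reshape(2,1),np.float64(b).reshape(2,1))[:,0]; return X[:3]/X[3]
def blob(px,lo,hi,box):
    """largest hsv blob in box (u0,v0,u1,v1): centroid, contour"""
    h=cv2.cvtColor(px,cv2.COLOR_RGB2HSV); m=cv2.inRange(h,np.array(lo),np.array(hi)); k=np.zeros_like(m)
    u0,v0,u1,v1=box; k[v0:v1,u0:u1]=m[v0:v1,u0:u1]
    cs,_=cv2.findContours(k,cv2.RETR_EXTERNAL,cv2.CHAIN_APPROX_NONE); c=max(cs,key=cv2.contourArea)
    f=np.zeros_like(m); cv2.drawContours(f,[c],-1,255,-1); M=cv2.moments(f,True)
    return np.array([M['m10'],M['m01']])/M['m00'],c[:,0].astype(float)
E
python3 - <<'E'
from h import *
S=cam("scene");T=cam("top")
for name,lo,hi,bs,bt in [("orange",(6,150,90),(22,255,255),(285,255,335,285),(260,150,305,175)),
 ("blue",(105,150,60),(130,255,255),(295,210,335,260),(240,160,265,215)),
 ("red",(0,150,60),(8,255,255),(235,205,265,240),(290,225,315,255)),
 ("green",(45,100,30),(85,255,255),(145,265,190,312),(380,210,425,262))]:
    a,ca=blob(S[0],lo,hi,bs);b,cb=blob(T[0],lo,hi,bt)
    print(name,len(ca),len(cb),a.round(1),b.round(1),"tri",tri(a,S[1:],b,T[1:]).round(4))
    z={"orange":.026,"blue":.026,"red":.06,"green":.01}[name]
    for C,c in((S,ca),(T,cb)):
        w=np.array([onz(p,z,*C[1:])[:2] for p in c]); r=cv2.minAreaRect((w*1000).astype(np.float32)); print("  rect mm",[np.round(x,1) for x in r])
# crop montage
def crop(px,u,v,w): return cv2.resize(px[v:v+w,u:u+w],(400,400),interpolation=cv2.INTER_CUBIC)
cv2.imwrite("pics/c1.png",np.hstack([crop(T[0],232,150,110),crop(T[0],375,205,65)])[:,:,::-1])
cv2.imwrite("pics/c2.png",np.hstack([crop(S[0],228,190,110),crop(S[0],140,260,65)])[:,:,::-1])
E
```

```text
orange 73 45 [309.4 269.4] [282.6 161.6] tri [ 0.6972 -0.0091  0.0284]
  rect mm [array([696.1,  -7.7]), array([67.7, 15.5]), np.float64(80.1)]
  rect mm [array([697.1,  -7.2]), array([41.5,  7.7]), np.float64(79.6)]
blue 83 78 [314.5 235.4] [252.2 184.6] tri [0.64   0.0559 0.0349]
  rect mm [array([634.7,  57.9]), array([ 15.6, 100.3]), np.float64(79.8)]
  rect mm [array([642.5,  58.2]), array([14.8, 78.7]), np.float64(80.0)]
red 33 41 [247.1 219.6] [301.5 238.2] tri [ 0.5209 -0.0536  0.0569]
  rect mm [array([521.9, -54.6]), array([27.8, 30. ]), np.float64(54.5)]
  rect mm [array([521.1, -53.4]), array([30.3, 32.4]), np.float64(1.2)]
green 98 133 [177.1 288. ] [402.1 237.5] tri [ 0.5375 -0.2759  0.0018]
  rect mm [array([ 542.3, -263. ]), array([29.5, 86.5]), np.float64(63.6)]
  rect mm [array([ 534.8, -284.6]), array([64.9, 84.5]), np.float64(74.4)]
```

View pics/c1.png

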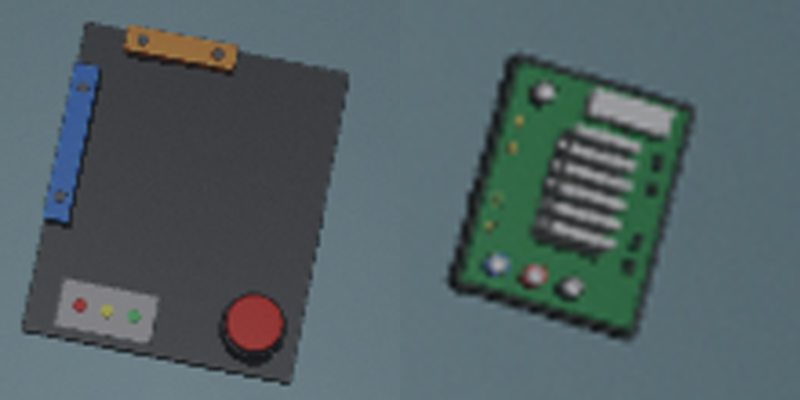

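View pics/c2.png

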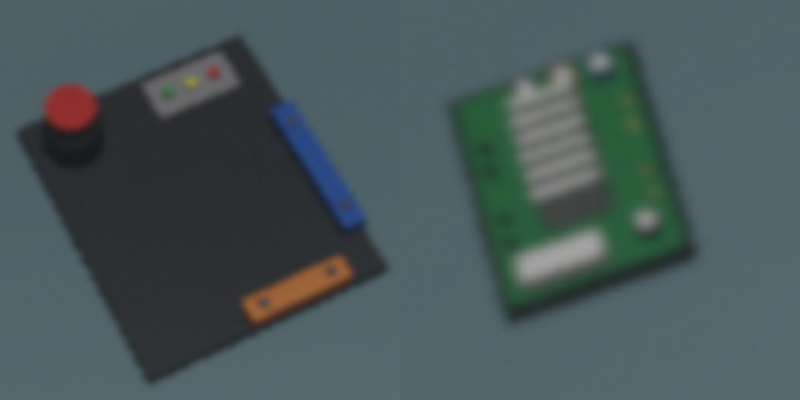

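The crops show the plate and board corners clearly. The heat sink's fins sit in the middle of the board and the plunger is at the near right. I'll fit the poses from corners in both views, leaving height free.

```bash
python3 - <<'E'
from h import *
from scipy.optimize import least_squares
S=cam("scene");T=cam("top")
f=lambda L,u,v,w,o:np.array([[u+(a-o)*w/400-.5,v+b*w/400-.5] for a,b in L])
# order (-x,+y),(+x,+y),(+x,-y),(-x,-y)
jT=f([(23,328),(88,22),(348,72),(292,380)],232,150,110,0)
jS=f([(240,37),(386,268),(150,382),(18,130)],228,190,110,0)
bT=f([(455,280),(515,58),(693,106),(633,333)],375,205,65,400)
bS=f([(632,42),(694,248),(512,308),(451,101)],140,260,65,400)
hT=f([(553,240),(578,124),(642,146),(614,250)],375,205,65,400)
hS=f([(579,90),(605,178),(530,203),(508,103)],140,260,65,400)
q=np.array([[-1,1],[1,1],[1,-1],[-1,-1]])
def proj(X,C): p=(C[1]@(C[2][:3,:3]@X.T+C[2][:3,3:])); return (p[:2]/p[2]).T
def mod(p,hx,hy):
    c,s=np.cos(p[3]),np.sin(p[3]); o=q*[hx,hy]; return np.c_[o@np.array([[c,s],[-s,c]])+p[:2],np.full(4,p[2])]
for n,a,b,hx,hy,x0 in(("jig",jS,jT,.1,.085,(.62,0,0,-.2)),("board",bS,bT,.045,.035,(.53,-.28,0,-.2)),("sink",hS,hT,.02,.012,(.53,-.28,.03,-.2))):
    for sel in("both","top","scene"):
        def res(p):
            if sel!="both": p=np.r_[p[:2],{"jig":.012,"board":.01,"sink":.04}[n],p[3]]
            X=mod(p,hx,hy); r=[]
            if sel!="top": r.append(proj(X,S)-a)
            if sel!="scene": r.append(proj(X,T)-b)
            return np.concatenate(r).ravel()
        r=least_squares(res,x0); p=r.x
        print(n,sel,p[:3].round(4),np.degrees(p[3]).round(2),"rms px",np.sqrt(np.mean(r.fun**2)).round(2))
    if n=="jig":
        pass
print("tri board corners z",[tri(x,S[1:],y,T[1:])[2].round(4) for x,y in zip(bS,bT)], "sink", [tri(x,S[1:],y,T[1:]).round(4).tolist() for x,y in zip(hS,hT)])
E
```

```text
jig both [ 0.6017 -0.0127  0.0114] -10.03 rms px 0.5
jig top [ 0.6022 -0.0125  0.    ] -9.85 rms px 0.4
jig scene [ 0.6012 -0.013   0.0013] -10.23 rms px 0.51
board both [ 0.535  -0.2838  0.0112] -15.43 rms px 0.75
board top [ 0.5354 -0.2843 -0.0098] -15.2 rms px 0.7
board scene [ 0.534  -0.2835  0.0193] -15.67 rms px 0.73
sink both [ 0.5342 -0.285   0.0379] -15.77 rms px 0.61
sink top [ 0.5337 -0.2851  0.3238] -13.82 rms px 0.43
sink scene [ 0.5357 -0.2845  0.03  ] -17.74 rms px 0.56
tri board corners z [np.float64(0.0117), np.float64(0.0089), np.float64(0.0145), np.float64(0.013)] sink [[0.5172, -0.2691, 0.032], [0.5576, -0.278, 0.0402], [0.5498, -0.3025, 0.0384], [0.5123, -0.2906, 0.0409]]
```

Fitted heights match the text: plate 11.4 mm, board top 11.2 mm, sink top 38 mm, plunger 57 mm. First I turn the tool to the jig's yaw, close the fingers and move over the plunger.

The rows are not in the units I measure in: shifts go in shares of 50 mm and turns go in shares of 45 degrees. I convert before sending: -0.041 m is -0.82, 0.018 m is 0.36, 8.5 degrees is 0.1889.

>>> nudge_tcp(
  rows="0,0,0,0.1889,0\n0,0,0,0.1889,0\n0,0,0,0.1889,0\n0,0,0,0.1889,0\n0.36,-0.82,0,0,0\n0.36,-0.82,0,0,0\n0.36,-0.82,0,0,0\n0.36,-0.82,0,0,0\n0.36,-0.82,0,0,0\n0.36,-0.82,0,0,0",
  squeeze=40,
)

```text
time_s: 1.3
position: [0.3748, -0.2755, 0.2424]
tool_rot: [[0.986, -0.169, 0.0], [-0.169, -0.986, -0.0], [0.0, 0.0, -1.0]]
ft_force: [0.8, 0.1, -0.1]
grip_width: 0.0
gripper_force: 0.0
```

>>> nudge_tcp(
  rows="0.36,-0.82,0,0,0\n0.36,-0.82,0,0,0\n0.36,-0.82,0,0,0\n0.36,-0.82,0.4,0,0\n0.36,-0.82,0.6,0,0\n0.36,-0.82,0.6,0,0\n0,0,0,0,0\n0,0,0,0,0",
)

```text
time_s: 2.1
position: [0.5186, -0.0578, 0.1663]
tool_rot: [[0.986, -0.167, -0.001], [-0.167, -0.986, 0.0], [-0.001, 0.0, -1.0]]
ft_force: [-0.7, -0.8, 0.1]
grip_width: -0.0004
gripper_force: 0.0
```

```bash
cat >> h.py <<'E'
def go(x,y,z,yaw=None):
    """remaining move in present tool axes"""
    o=telemetry.observe(); R=o["tool_rot"]; d=np.array([x,y,z])-o["position"]; y0=np.degrees(np.arctan2(R[1,0],R[0,0]))
    print("t",round(o["time_s"],2),"pos",o["position"].round(4),"yaw",y0.round(2),"F",o["ft_force"].round(2),"grip",round(o["grip_width"],4),"tool move",(R.T@d).round(4),"turn",None if yaw is None else round(y0-yaw,2))
E
python3 -c "
from h import *
go(.521,-.0536,.085,-10)"
```

```text
t 2.1 pos [ 0.5186 -0.0578  0.1663] yaw -9.61 F [-0.66 -0.76  0.07] grip -0.0004 tool move [ 0.0018 -0.0045  0.0813] turn 0.39
```

Converted, 0.03 m is 0.6, 0.02 m is 0.4, 0.4 degrees is 0.0089.

>>> nudge_tcp(
  rows="0.04,-0.09,0.6,0.0089,0\n0,0,0.6,0,0\n0,0,0.4,0,0\n0,0,0.12,0,0\n0,0,0.08,0,0\n0,0,0,0,0",
)

```text
time_s: 2.7
position: [0.5216, -0.0549, 0.0775]
tool_rot: [[0.984, -0.177, 0.001], [-0.177, -0.984, -0.0], [0.002, 0.0, -1.0]]
ft_force: [-0.0, 0.5, 0.5]
grip_width: -0.0001
gripper_force: 0.0
```

>>> nudge_tcp(
  rows="0,0,0.08,0,0\n0,0,0.08,0,0\n0,0,0.04,0,0\n0,0,0,0,0\n0,0,0,0,0",
)

```text
time_s: 3.2
position: [0.5218, -0.0544, 0.0671]
tool_rot: [[0.984, -0.176, 0.001], [-0.176, -0.984, -0.001], [0.001, 0.0, -1.0]]
ft_force: [1.3, -1.5, 3.9]
grip_width: 0.0001
gripper_force: 2.2
```

Converted, 0.003 m is 0.06, 0.002 m is 0.04.

>>> nudge_tcp(
  rows="0,0,0.06,0,0\n0,0,0.06,0,0\n0,0,0.04,0,0\n0,0,0,0,0\n0,0,0,0,0",
)

```text
time_s: 3.7
position: [0.5218, -0.0544, 0.0593]
tool_rot: [[0.984, -0.176, 0.002], [-0.176, -0.984, -0.001], [0.002, 0.001, -1.0]]
ft_force: [0.4, -1.2, 7.7]
grip_width: 0.0001
gripper_force: 4.0
```

>>> nudge_tcp(
  rows="0,0,0.02,0,0\n0,0,0.02,0,0\n0,0,0,0,0\n0,0,0,0,0",
)

```text
time_s: 4.1
position: [0.5219, -0.0545, 0.0589]
tool_rot: [[0.984, -0.175, 0.003], [-0.175, -0.985, -0.001], [0.003, 0.001, -1.0]]
ft_force: [-4.3, -0.1, 24.2]
grip_width: -0.0001
gripper_force: 12.0
```

The plunger is on its stop: 24 N with the height unchanged. Now I release it and go up.

Converted, -0.05 m is -1, -0.03 m is -0.6.

>>> nudge_tcp(
  rows="0,0,-0.1,0,0\n0,0,-0.2,0,0\n0,0,-0.6,0,0\n0,0,-1,0,0.085\n0,0,-0.4,0,0.085\n0,0,0,0,0.085",
)

```text
time_s: 4.7
position: [0.5219, -0.0541, 0.1743]
tool_rot: [[0.984, -0.175, 0.004], [-0.175, -0.984, -0.001], [0.005, 0.0, -1.0]]
ft_force: [0.1, 0.5, -0.8]
grip_width: 0.0436
gripper_force: 0.0
```

```bash
python3 - <<'E'
from h import *
T=cam("top"); cv2.imwrite("pics/t2.png",cv2.resize(T[0][150:260,232:342],(400,400))[:,:,::-1])
go(.5345,-.2843,.150,-15.4)
E
```

```text
t 4.75 pos [ 0.5211 -0.0539  0.1722] yaw -10.11 F [-0.12 -0.58 -0.73] grip 0.0509 tool move [0.0536 0.2245 0.0222] turn 5.29
```

View pics/t2.png

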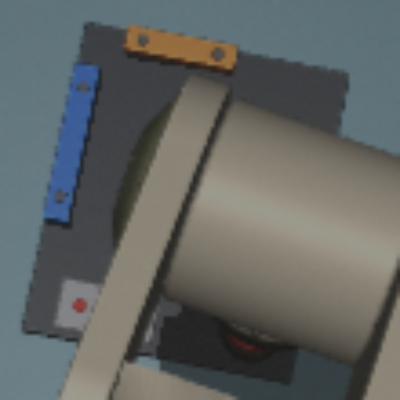

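The arm hides the plunger and most of the lamp strip, so this picture says nothing about the countdown; I'll check again from over the board.

Converted, 0.045 m is 0.9, 0.0445 m is 0.89, 5.3 degrees is 0.1178.

>>> nudge_tcp(
  rows="0.22,0.9,0,0,0.085\n0.22,0.9,0,0,0.085\n0.22,0.9,0,0,0.085\n0.22,0.9,0,0,0.085\n0.192,0.89,0,0,0.085\n0,0,0.4,0.1178,0.085\n0,0,0.6,0,0.085\n0,0,0,0,0.085",
)

```text
time_s: 5.55
position: [0.5323, -0.2831, 0.1162]
tool_rot: [[0.964, -0.266, -0.009], [-0.266, -0.964, 0.007], [-0.01, -0.005, -1.0]]
ft_force: [0.2, 1.1, -0.6]
grip_width: 0.0848
gripper_force: 0.0
```

```bash
python3 - <<'E'
from h import *
T=cam("top");S=cam("scene"); c=lambda p,u,v,w:cv2.resize(p[v:v+w,u:u+w],(400,400),interpolation=cv2.INTER_CUBIC)
cv2.imwrite("pics/t3.png",np.hstack([c(T[0],232,150,110),c(S[0],228,190,110)])[:,:,::-1])
go(.5345,-.2843,.030,-15.4)
E
```

```text
t 5.65 pos [ 0.5343 -0.2841  0.1208] yaw -15.39 F [0.22 0.12 0.8 ] grip 0.0849 tool move [0.0005 0.0003 0.0908] turn 0.01
```

View pics/t3.png

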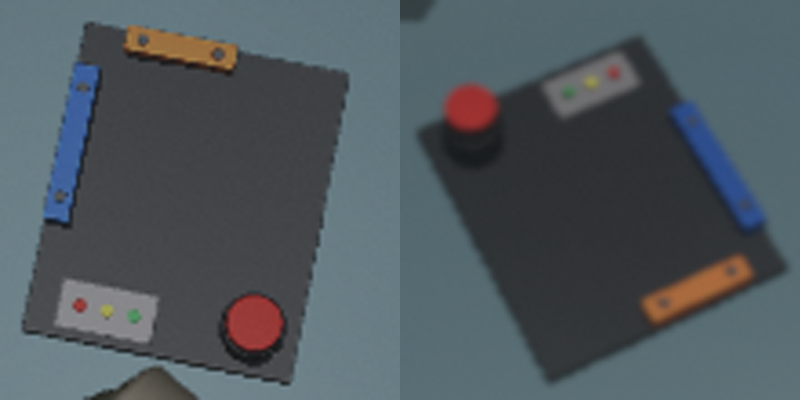

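The plunger is back up at its original place in both views, (253,322) in the left crop, and the jig hasn't moved. Next I descend and grip.

Converted, 0.03 m is 0.6, 0.02 m is 0.4.

>>> nudge_tcp(
  rows="0,0,0.6,0,0.085\n0,0,0.6,0,0.085\n0,0,0.4,0,0.085\n0,0,0.2,0,0.085\n0,0,0,0,0.085\n0,0,0,0,0.02\n0,0,0,0,0.02\n0,0,0,0,0.01\n0,0,0,0,0.01\n0,0,0,0,0.01",
  squeeze=70,
)

```text
time_s: 6.65
position: [0.535, -0.2848, 0.0325]
tool_rot: [[0.964, -0.266, 0.001], [-0.266, -0.964, -0.001], [0.001, 0.0, -1.0]]
ft_force: [-1.0, 0.8, 6.6]
grip_width: 0.0224
gripper_force: 70.8
```

>>> nudge_tcp(
  rows="0,0,0,0,0.01\n0,0,0,0,0.01\n0,0,0,0,0.01",
)

```text
time_s: 6.95
position: [0.535, -0.2848, 0.0325]
tool_rot: [[0.964, -0.266, 0.001], [-0.266, -0.964, -0.001], [0.001, 0.0, -1.0]]
ft_force: [-0.7, 0.6, 6.9]
grip_width: 0.0226
gripper_force: 70.8
```

Converted, -0.03 m is -0.6, -0.02 m is -0.4, -5.4 degrees is -0.12.

>>> nudge_tcp(
  rows="0,0,-0.2,0,0.01\n0,0,-0.4,0,0.01\n0,0,-0.6,0,0.01\n0,0,-0.6,0,0.01\n0,0,0,-0.12,0.01\n0,0,0,0,0.01",
)

```text
time_s: 7.55
position: [0.5346, -0.2846, 0.1227]
tool_rot: [[0.985, -0.173, 0.001], [-0.173, -0.985, -0.001], [0.001, 0.001, -1.0]]
ft_force: [0.3, 0.4, -1.8]
grip_width: 0.0223
gripper_force: 69.9
```

```bash
python3 - <<'E'
from h import *
go(.6345,.0059,.12,-10)
E
```

```text
t 7.55 pos [ 0.5346 -0.2846  0.1227] yaw -9.96 F [ 0.29  0.39 -1.81] grip 0.0223 tool move [ 0.0481 -0.3034  0.0026] turn 0.04
```

Converted, -0.035 m is -0.7, -0.028 m is -0.56.

>>> nudge_tcp(
  rows="0.06,-0.3,0,0,0.01\n0.1,-0.7,0,0,0.01\n0.12,-0.7,0,0,0.01\n0.12,-0.7,0,0,0.01\n0.12,-0.7,0,0,0.01\n0.12,-0.7,0,0,0.01\n0.12,-0.7,0,0,0.01\n0.1,-0.7,0,0,0.01\n0.06,-0.56,0,0,0.01\n0.04,-0.3,0,0,0.01",
)

```text
time_s: 8.55
position: [0.6344, 0.0087, 0.1208]
tool_rot: [[0.985, -0.173, -0.002], [-0.173, -0.985, 0.001], [-0.002, -0.0, -1.0]]
ft_force: [-0.1, -0.2, -1.0]
grip_width: 0.0224
gripper_force: 69.8
```

>>> nudge_tcp(
  rows="0,0,0.4,0,0.01\n0,0,0.4,0,0.01\n0,0,0,0,0.01\n0,0,0,0,0.01",
)

```text
time_s: 8.95
position: [0.6345, 0.0053, 0.0817]
tool_rot: [[0.985, -0.175, -0.001], [-0.175, -0.985, 0.0], [-0.001, -0.0, -1.0]]
ft_force: [0.1, 0.0, -1.7]
grip_width: 0.0225
gripper_force: 69.8
```

```bash
python3 - <<'E'
from h import *
go(.6345,.0059,.0445,-10)
T=cam("top");S=cam("scene"); c=lambda p,u,v,w:cv2.resize(p[v:v+w,u:u+w],(400,400),interpolation=cv2.INTER_CUBIC)
cv2.imwrite("pics/t4.png",np.hstack([c(T[0],232,150,110),c(S[0],228,190,110)])[:,:,::-1])
E
```

```text
t 8.95 pos [0.6345 0.0053 0.0817] yaw -10.08 F [ 0.07  0.03 -1.72] grip 0.0225 tool move [-0.0001 -0.0006  0.0372] turn -0.08
```

View pics/t4.png

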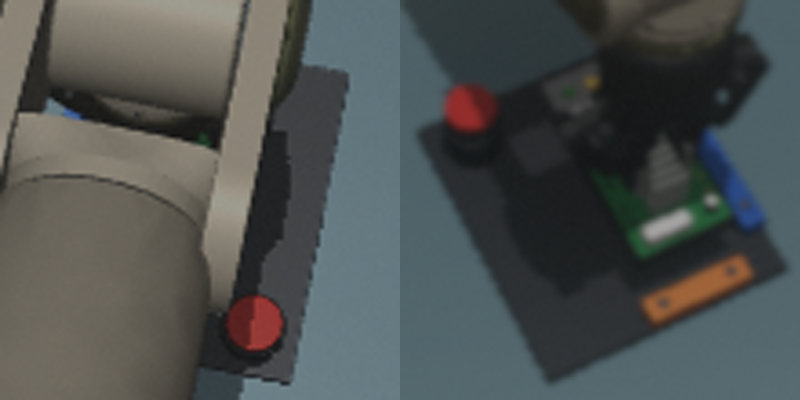

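The board is held level at (665,210) in the right crop, square to the rails and short of both. I lower it onto the plate.

Converted, 0.015 m is 0.3, 0.012 m is 0.24.

>>> nudge_tcp(
  rows="0,0,0.3,0,0.01\n0,0,0.24,0,0.01\n0,0,0.12,0,0.01\n0,0,0.04,0,0.01\n0,0,0,0,0.01\n0,0,0,0,0.01",
)

```text
time_s: 9.65
position: [0.6349, 0.0054, 0.0472]
tool_rot: [[0.985, -0.174, 0.001], [-0.174, -0.985, -0.0], [0.001, 0.0, -1.0]]
ft_force: [-0.6, -0.7, -1.4]
grip_width: 0.0226
gripper_force: 69.8
```

>>> nudge_tcp(
  rows="0,0,0.03,0,0.01\n0,0,0.03,0,0.01\n0,0,0,0,0.01\n0,0,0,0,0.01",
)

```text
time_s: 10.05
position: [0.6349, 0.0054, 0.0445]
tool_rot: [[0.985, -0.174, 0.001], [-0.174, -0.985, -0.0], [0.001, 0.0, -1.0]]
ft_force: [-2.1, -0.4, 6.1]
grip_width: 0.0225
gripper_force: 70.6
```

Converted, 0.003 m is 0.06, 0.002 m is 0.04.

>>> nudge_tcp(
  rows="0.06,0,0,0,0.01\n0.06,0,0,0,0.01\n0.04,0,0,0,0.01\n0,0,0,0,0.01\n0,0,0,0,0.01",
)

```text
time_s: 10.55
position: [0.643, 0.004, 0.0445]
tool_rot: [[0.985, -0.174, 0.002], [-0.174, -0.985, -0.0], [0.002, -0.0, -1.0]]
ft_force: [-1.0, 0.2, 4.3]
grip_width: 0.0227
gripper_force: 70.7
```

>>> nudge_tcp(
  rows="0.02,0,0,0,0.01\n0.02,0,0,0,0.01\n0.02,0,0,0,0.01\n0,0,0,0,0.01\n0,0,0,0,0.01",
)

```text
time_s: 11.05
position: [0.6438, 0.0039, 0.0445]
tool_rot: [[0.985, -0.174, -0.004], [-0.174, -0.985, 0.001], [-0.004, 0.0, -1.0]]
ft_force: [-10.7, 1.2, 12.2]
grip_width: 0.0222
gripper_force: 71.7
```

The orange stop holds the board at 11 N. Now I slide it to the blue stop.

Converted, -0.003 m is -0.06, -0.002 m is -0.04.

>>> nudge_tcp(
  rows="0,-0.06,0,0,0.01\n0,-0.06,0,0,0.01\n0,-0.04,0,0,0.01\n0,0,0,0,0.01\n0,0,0,0,0.01",
)

```text
time_s: 11.55
position: [0.6451, 0.0109, 0.0445]
tool_rot: [[0.985, -0.174, -0.004], [-0.174, -0.985, -0.001], [-0.004, 0.002, -1.0]]
ft_force: [-13.2, -3.1, 12.2]
grip_width: 0.0222
gripper_force: 71.6
```

>>> nudge_tcp(
  rows="0,-0.02,0,0,0.01\n0,-0.02,0,0,0.01\n0,-0.02,0,0,0.01\n0,0,0,0,0.01\n0,0,0,0,0.01",
)

```text
time_s: 12.05
position: [0.6456, 0.0136, 0.0445]
tool_rot: [[0.985, -0.174, -0.004], [-0.174, -0.985, -0.001], [-0.004, 0.002, -1.0]]
ft_force: [-11.6, -4.3, 13.4]
grip_width: 0.0221
gripper_force: 71.6
```

Converted, -0.001 m is -0.02.

>>> nudge_tcp(
  rows="0,-0.02,0,0,0.01\n0,-0.02,0,0,0.01\n0,0,0,0,0.01\n0,0,0,0,0.01",
)

```text
time_s: 12.45
position: [0.6457, 0.0141, 0.0446]
tool_rot: [[0.985, -0.175, -0.005], [-0.175, -0.985, -0.004], [-0.004, 0.004, -1.0]]
ft_force: [-14.9, -12.0, 13.5]
grip_width: 0.0228
gripper_force: 71.7
```

Converted, -0.0003 m is -0.006.

>>> nudge_tcp(
  rows="0.006,-0.006,0,0,0.01\n0,0,0,0,0.01\n0,0,0,0,0.01",
)

```text
time_s: 12.75
position: [0.6457, 0.0142, 0.0446]
tool_rot: [[0.985, -0.175, -0.006], [-0.175, -0.985, -0.004], [-0.005, 0.005, -1.0]]
ft_force: [-16.4, -11.7, 13.7]
grip_width: 0.0224
gripper_force: 71.9
```

```bash
python3 - <<'E'
from h import *
o=telemetry.observe();print(o["wrist_torque"],o["ft_force"]);go(.646,.014,.0445,-10.03)
S=cam("scene");T=cam("top"); c=lambda p,u,v,w:cv2.resize(p[v:v+w,u:u+w],(400,400),interpolation=cv2.INTER_CUBIC)
cv2.imwrite("pics/t5.png",np.hstack([c(S[0],275,215,65),c(T[0],232,150,110)])[:,:,::-1])
E
```

```text
[-1.91282857  2.45310069 -0.10699428] [-16.40832053 -11.68307678  13.72379646]
t 12.75 pos [0.6457 0.0142 0.0446] yaw -10.06 F [-16.41 -11.68  13.72] grip 0.0224 tool move [0.0003 0.0001 0.0001] turn -0.03
```

View pics/t5.png

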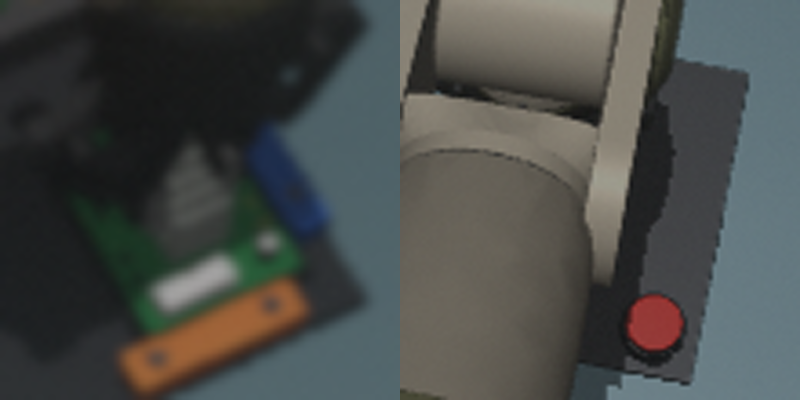

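In the left crop the board's short edge sits along the orange rail from (150,330) to (300,275), and its long edge meets the blue rail near (290,230). The TCP is within 0.5 mm of the computed seat. It presses the orange stop at about 14 N and the blue at about 14 N, with almost no yaw torque, so I check that it holds and hand in.

>>> nudge_tcp(
  rows="0,0,0,0,0.01\n0,0,0,0,0.01\n0,0,0,0,0.01\n0,0,0,0,0.01\n0,0,0,0,0.01",
)

```text
time_s: 13.35
position: [0.6457, 0.0141, 0.0446]
tool_rot: [[0.985, -0.175, -0.006], [-0.175, -0.985, -0.004], [-0.005, 0.005, -1.0]]
ft_force: [-15.8, -12.3, 14.4]
grip_width: 0.0227
gripper_force: 71.9
```

```bash
python3 -c "
from rig import env, telemetry, get_image
print(env.close_job())"
```

```text
the job is handed in; nothing more can be done
None
```

I pressed the plunger to its stop and it sprang back. The green board is held flat in the corner with about 14 N against each stop, and I handed the job in at 13.4 s (no verdict was returned).

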